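# Unplug the test plug and shut the coil's dust shutter

### The job

Pull the orange test plug out of the blue solenoid coil housing, against its sprung detent, and set it down inside the grey catch tray without dropping it. Slide the coil's dust shutter fully shut over the empty socket by its red tab, let go, and leave the other parts on the bench where they are.

Things in the scene. Friction and masses are not known exactly. Their poses are not given: they have to be found in the camera images.
- coil_housing: Scuffed blue solenoid coil housing, fixed to the bench on a dark steel plate (150 x 100 x 12 mm). Housing 130 mm along its x, 90 mm along its y, flat top 85 mm above the bench, with two 4.5 mm high steel shutter rails along x at y = +-25 mm. Origin at the bench under its centre, z up. The plug's socket in the top is centred at x = -20 mm, y = 0; the shutter parks on the +x half.
- socket_mouth (a point): Centre of the socket's mouth, level with the housing's top, 85 mm above the bench. Socket 28 mm (housing x) by 38 mm (y), 40 mm deep: its floor is 45 mm above the bench.
- detent_slide (a joint): Sprung detent slide in the housing's -x wall (brass button outside): its rounded nose springs into a notch in the plug. In m, 0 is fully in, grows as it is pushed back, 2 to 3 mm as the plug leaves. A straight upward pull on the plug of about 10 to 15 N over the first 6 mm overcomes it; then light drag until the plug is clear. Nobody needs to touch it.
- plug: Orange test plug, no cable, 103 mm tall, about 0.18 kg. Origin at the centre of its underside, z up along it; while plugged in it rests on the socket floor, axes parallel to the housing's. Black lower part 26 mm (x) by 36 mm (y), 48 mm tall, notched in its -x face; above it the orange head, 34 mm (x) by 44 mm (y), 55 mm tall: 93 to 148 mm above the bench when plugged in. Grip it across the 44 mm (y).
- plug_top (a point): Centre of the plug's top face, 103 mm above its origin.
- shutter_tab (a point): Top centre of the red tab on the steel dust shutter. Tab 12 mm (housing x) by 30 mm (housing y), 34 mm tall above the 4 mm thick shutter plate (40 x 46 mm), its top 123.5 mm above the bench. The tab can be pinched across its 30 mm width or pushed. Tab centre is at housing x = +52 mm minus the joint value.
- dust_shutter (a joint): Slide of the dust shutter on the housing's top, in m: 0 is fully open (parked on the +x half), growing as it moves towards the housing's -x; 0.060 is the end stop, where it covers the socket. Starts at 0 to 0.012, has about 2 N of friction, stays where it is left. The plug blocks it until pulled out.
- catch_tray: Grey open plastic catch tray, fixed on the bench, 220 mm (its x) by 180 mm (its y), 45 mm high, walls and floor 5 mm thick. Origin at the bench under its centre, z up. A steel chute 140 mm wide with 30 mm sides comes down from a rack to its +y edge, 52 mm above the bench there, rising 21 degrees towards +y.
- tray_floor (a point): Centre of the tray's inner floor, 5 mm above the bench.
- banjo_bolt_a: Bystander: nickel-plated banjo bolt standing on its hex head, 46 mm across, 66 mm tall. Origin under its centre.
- banjo_bolt_b: Bystander: a second banjo bolt, the same.
- rod_clevis: Bystander: steel rod clevis lying flat, 90 x 36 x 36 mm, long along its x. Origin under its middle.
- seal_kit: Bystander: closed green seal kit case, 120 mm (x) by 180 mm (y), 44 mm high. Origin under its centre.
There are look-alikes about, which are no part of the job. There is more than one size of the plug; the one meant has the size given above.

How it is judged:
On the way:
1. the plug is clear of its socket (z of plug in the frame of coil_housing above 0.087 m), for 0.05 s.
At the end, for the whole second after the job is handed in: The plug rests, still, wholly inside the catch tray (both its ends within the tray's inner walls; standing or lying), and the dust shutter is shut over the socket to within 6 mm of its end stop (x of plug in the frame of catch_tray between -0.105 and 0.105 m and y of plug in the frame of catch_tray between -0.085 and 0.085 m and x of plug_top in the frame of catch_tray between -0.105 and 0.105 m and y of plug_top in the frame of catch_tray between -0.085 and 0.085 m and contact force between plug and catch_tray above 0.3 N and linear speed of plug below 0.03 m/s and value of joint dust_shutter above 0.054 m); the robot touches nothing.
It fails at once if the plug is dropped or thrown (faster than 1.0 m/s out of the fingers, a fall of about 50 mm) (linear speed of plug above 1 m/s and contact force between plug and the fingers below 0.1 N).
It fails at once if a banjo bolt, the clevis or the seal kit is moved by more than 25 mm (distance of any of banjo_bolt_a, banjo_bolt_b, rod_clevis, seal_kit from where it was at the start of the episode above 0.025 m).
It also fails if it takes over 61 s, if anything falls off the work surface, if the arm or the gripper's body presses on something with over 40 N, if the wrist force passes 120 N, or if a joint passes its speed limit or range.

### The arm

A 7-joint arm with a two-finger parallel gripper is mounted at the origin on the work surface. World frame = base frame: x ahead of the robot, y to its left, z up, the work surface at z = 0. Lengths are in m, angles in rad, forces in N, time in s.
With the tool pointing down it reaches from about 0.4 to 0.85 m from the base axis. Payload 10.4 kg.
Tool frame: the origin (TCP) lies at the very end of the fingers, on their centre line; the grasp point (between the pads) lies 19 mm behind it; x points along the fingers, y is the direction in which the jaws open and shut, and the axes are right-handed (so a half turn about x gives the same grasp; the last joint's range is limited). The gripper opens to 85 mm and grips with 20 to 120 N. Pads are 22 mm wide; open, the fingers measure 114 mm over their backs; the gripper's body (76 mm by 85 mm) begins 54 mm behind the grasp point. The pads swing forward as they close: fully open they stand 13 mm farther back than shut.
Start: joints at [-1.321, 0.332, -0.065, 1.46, 0.022, 1.35, -0.088], TCP at [0.168, 0.602, 0.21] pointing down, gripper open.
Joint ranges: [-2.6, 2.6], [-0.5, 2.12], [-1.47, 1.34], [0.16, 2.42], [-1.27, 4.41], [0.06, 2.06], [-2.6, 2.6]. Speed limits (rad/s): [2.22, 2.22, 2.79, 2.79, 3.14, 3.14, 3.14].

### API

Orientations are given as a unit quaternion [x, y, z, w].
In Python, from workcell import monitor, camera, ticket, regions_of gives the robot as it stands.
- The arm moves only by the tool step_arm, never from a script. Its argument "increments" is a list of rows, each a list of 5 numbers: the finger opening in m, from 0 to 0.0854, then the shift along the world's x, y, z in m, then the turn about the world's z in rad. A call has 1 to 12 rows; each row shifts and turns the commanded pose from where the row before left it; what a row does not reach is not made up. A row lasts 1/12 s, in which the tool goes at most 41.7 mm and 7.16 degrees, less where a joint would pass 70% of its speed; a pose out of reach is approached as far as the arm can. A call with a gripper value outside its range is refused whole. The fingers move at their own pace and stop on an object; "force" is the grip in N (left out, the last holds). Time passes only in rows, so rows that do not move let the fingers close. It gives the time, the measured TCP pose, the force and the opening at its end, in the units of the state.
- monitor.get_obs(): the state, without advancing time (a new reading comes with each control period).
- camera(name): name is "side" or "top"; returns a dict with "color" (400x640x3 uint8, red, green, blue), "range_z" (400x640 float32, m along the optical axis (not along the pixel's ray), 0 where there is no reading), "fx", "fy", "cx", "cy" (pixels), "cam_to_world" (4x4, takes a point from camera to world coordinates). Camera axes: x right, y up, looking along -z (the intrinsics and any distortion apply to the point x, -y, -z); pixel columns grow to the right and rows downward; lengths in m; the calibration is good to about 2 mm. A picture is of the moment at which its call begins.
- ticket.hand_in(): hands the job in, once; it reports no verdict.
Trained networks look in a picture, given as the dict that the camera call returned (one of the last four; its "shot" number tells which), for a name from the list of things; names that differ only in an ending like _2 or _b are one class to them, and where a whole thing is asked for, a point or a joint stands for the part that bears it (a point fixed in the world has none). Each returns a list of dicts, best first, with "p" (0 to 1); they miss things now and then, are a little off and sometimes report something else, mostly with a low value. They report only what shows in the picture. A call takes as long as a camera call. They do not tell look-alikes from the thing itself.
- regions_of(picture, query): "region" (400x640 bool, what is visible of it) and "centre" ([row, column] in pixels, amid what is visible of it).
The state is a dict: "clock": time; "joint_pos": joint angles; "joint_velocities": joint speeds; "tau": joint torques, N m; "position": TCP position; "ee_rot": TCP orientation; "ft_force": force on the tool from outside, world axes, zero at the start; "torque": the same for the moment, N m; "grip_width": opening from 0.0 (shut) to 1.0 (fully open).
Only numpy, scipy, OpenCV 4.12 (cv2) and the standard library are available. Lean on these libraries where they do the work, as an engineer would, in place of code of your own. Each camera call takes 0.05 s, during which the arm holds its last target. There are 200 camera calls.

## Working session

There is one attempt and no reset: what is moved stays moved. The work goes in short steps, Python scripts to look and compute and a tool call to move; the robot and the scene stay as the last step left them, time stands still between calls to the robot, and variables do not carry over. Pictures are saved under pics/ and viewed, about 8 in all and at most 12, crops included, and the job is handed in when it is done.

Besides the shell and the picture viewer there is one more tool, called after "Emit:" in YAML: its name, and indented under it one key for each argument. step_arm: Moves the arm, as the interface text tells. Its arguments: {"type":"object","properties":{"increments":{"type":"array"},"force":{"type":"number"}},"required":["increments"]}

```bash
mkdir -p pics
cat > h.py <<'E'
import numpy as np, cv2
from workcell import monitor, camera, ticket, regions_of
def cloud(p):
    r,c=np.mgrid[0:400,0:640]; z=p["range_z"]
    X=(c-p["cx"])/p["fx"]*z; Y=-(r-p["cy"])/p["fy"]*z
    P=np.stack([X,Y,-z,np.ones_like(z)],-1)@np.array(p["cam_to_world"]).T
    P=P[...,:3]; P[z==0]=np.nan
    return P
def save(p,n,box=None,s=1):
    im=p["color"][...,::-1]
    if box: im=im[box[0]:box[1],box[2]:box[3]]
    cv2.imwrite("pics/"+n,cv2.resize(im,None,fx=s,fy=s,interpolation=cv2.INTER_CUBIC))
E
python3 - <<'E'
from h import *
o=monitor.get_obs(); print(o)
for n in ("side","top"):
    p=camera(n); save(p,n+"0.png"); P=cloud(p)
    np.save(n+"_P.npy",P); print(n,[k for k in p],np.round(p["cam_to_world"],3).tolist(),p["fx"])
    for q in ("coil_housing","plug","shutter_tab","catch_tray","banjo_bolt_a","rod_clevis","seal_kit"):
        for d in regions_of(p,q):
            w=P[d["region"]]; w=w[~np.isnan(w[:,0])]
            print(q,round(d["p"],2),np.round(d["centre"]),d["region"].sum(),np.round(np.median(w,0),3) if len(w) else '', np.round(np.percentile(w,[2,98],axis=0),3).tolist() if len(w) else '')
E
```

```text
{'clock': 0.0, 'joint_pos': array([-1.32059976,  0.33284062, -0.06472118,  1.46093182,  0.021609  ,
        1.34988034, -0.08848959]), 'joint_velocities': array([ 1.36242271e-03,  3.79003573e-04,  3.11780023e-05, -9.32834022e-04,
       -7.89558580e-04,  2.43481501e-04, -3.21862884e-04]), 'tau': array([-2.01413379e-03, -6.25456738e+01,  4.78247472e-02, -3.91601408e+01,
        1.60749361e-02,  9.98241798e-03, -1.69779429e-05]), 'position': array([0.1682816 , 0.60151086, 0.20954005]), 'ee_rot': array([ 0.09565032,  0.70058446, -0.0966111 ,  0.70049891]), 'ft_force': array([-0.07523309, -0.29925051, -0.58867742]), 'torque': array([-0.03064808,  0.00612317,  0.02386347]), 'grip_width': 0.998484216298973}
side ['color', 'range_z', 'fx', 'fy', 'cx', 'cy', 'cam_to_world', 'shot'] [[0.82, 0.358, -0.445, 0.201], [-0.571, 0.544, -0.615, -0.497], [0.022, 0.759, 0.651, 0.67], [0.0, 0.0, 0.0, 1.0]] 419.57513955305046
coil_housing 0.76 [304. 370.] 5349 [ 0.522 -0.193  0.08 ] [[0.462, -0.247, 0.001], [0.595, -0.109, 0.121]]
coil_housing 0.59 [231. 286.] 972 [0.517 0.064 0.028] [[0.478, 0.03, 0.0],
[... 2137 characters left out ...]

catch_tray 0.93 [231. 132.] 18549 [0.548 0.434 0.069] [[0.46, 0.221, 0.001], [0.663, 0.654, 0.155]]
banjo_bolt_a 0.54 [294. 294.] 264 [0.396 0.077 0.018] [[0.372, 0.06, 0.012], [0.41, 0.097, 0.068]]
banjo_bolt_a 0.53 [189. 294.] 247 [0.639 0.073 0.018] [[0.623, 0.056, 0.013], [0.664, 0.094, 0.068]]
banjo_bolt_a 0.26 [238. 299.] 408 [0.528 0.063 0.036] [[0.483, 0.036, 0.017], [0.556, 0.109, 0.04]]
rod_clevis 0.68 [239. 297.] 406 [0.528 0.064 0.036] [[0.483, 0.038, 0.02], [0.556, 0.108, 0.04]]
seal_kit 0.71 [141. 380.] 3988 [ 0.755 -0.133  0.044] [[0.695, -0.221, 0.02], [0.818, -0.046, 0.047]]
seal_kit 0.45 [218. 414.] 401 [ 0.563 -0.192  0.09 ] [[0.54, -0.213, 0.085], [0.586, -0.171, 0.125]]
```

View pics/side0.png

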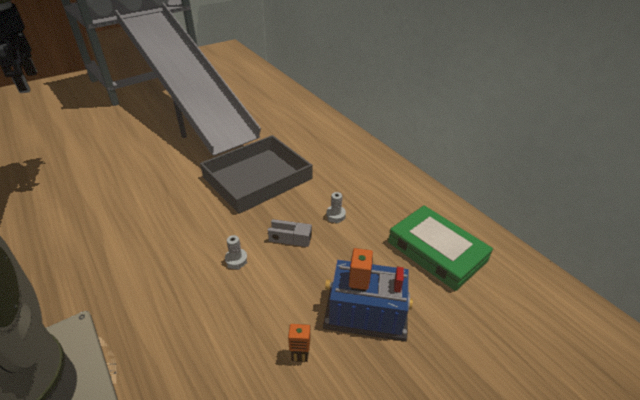

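View pics/top0.png

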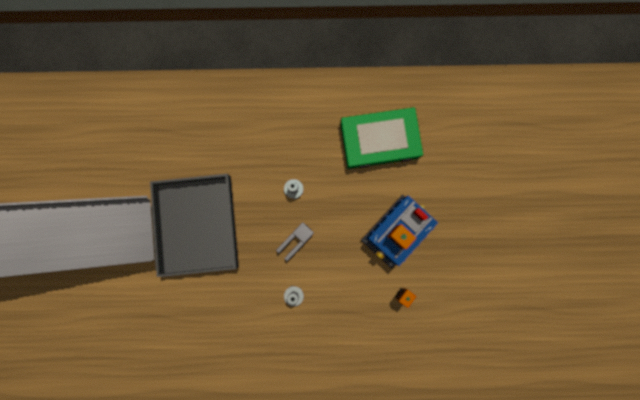

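Run:
```python
from h import *
T=np.load("top_P.npy");S=np.load("side_P.npy")
def rect(P,z0,z1,x,y,n):
    m=(P[...,2]>z0)&(P[...,2]<z1)&(P[...,0]>x[0])&(P[...,0]<x[1])&(P[...,1]>y[0])&(P[...,1]<y[1])
    w=P[m][:,:2]; (c,s,a)=cv2.minAreaRect((w*1000).astype(np.float32)); print(n,m.sum(),np.round(c,1),np.round(s,1),round(a,1), np.round(np.median(P[m][:,2]),4))
for n,P in (("top",T),("side",S)):
    rect(P,.14,.16,(.45,.6),(-.25,-.08),n+" plugtop")
    rect(P,.115,.13,(.53,.62),(-.25,-.08),n+" tab")
    rect(P,.08,.094,(.44,.62),(-.29,-.05),n+" housing")
    rect(P,.04,.047,(.3,.8),(.15,.45),n+" trayrim")
    rect(P,.003,.008,(.4,.65),(.24,.38),n+" trayfloor")
p=camera("top"); q=camera("side")
a=cv2.resize(p["color"][190:310,350:450,::-1],None,fx=4,fy=4); b=cv2.resize(q["color"][240:380,270:430,::-1],(480,420)) 
c=np.zeros((480,900,3),np.uint8); c[:480,:400]=a; c[:420,400:880]=b; cv2.imwrite("pics/crop.png",c[:, :880][:, :800] if 0 else cv2.resize(c[:,:880],(800,436)))
```

```text
top plugtop 360 [ 523.6 -155.6] [44.1 34.2] 45.5 0.1474
top tab 98 [ 548.9 -173.6] [30.3 84.6] 38.4 0.123
top housing 1837 [ 537.9 -169.4] [ 90.5 130.6] 46.0 0.0855
top trayrim 804 [561.3 307.5] [220.8 181.8] 4.9 0.0442
top trayfloor 3848 [525.1 310.4] [139.2 249.7] 90.0 0.005
side plugtop 459 [ 524.1 -158. ] [45.1 33.9] 46.1 0.1477
side tab 127 [ 570.6 -204.2] [30.9 12. ] 47.7 0.1229
side housing 2465 [ 539.1 -171.4] [ 92.8 130.4] 46.3 0.0855
side trayrim 693 [563.1 307.1] [223.3 189.4] 4.5 0.0439
side trayfloor 1679 [526.5 310. ] [246.9 139.8] 0.0 0.0049
```

View pics/crop.png

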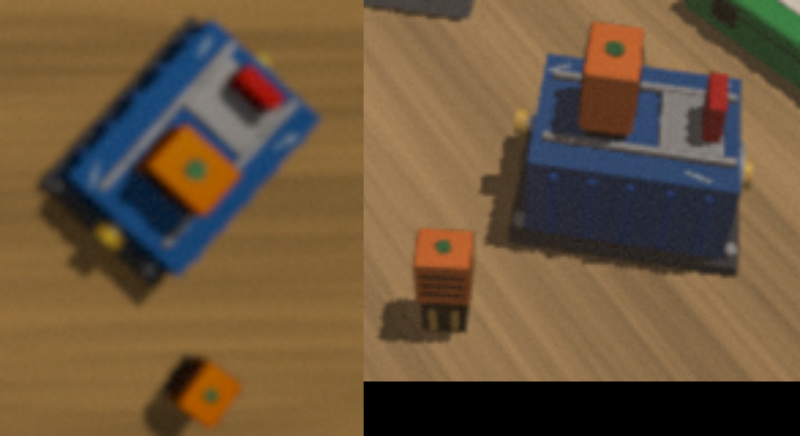

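The orange plug candidates are the tall one in the housing (top px 402,234; side px 359,268) and a smaller loose look-alike with pins at its base (top px 405,296). I choose the one in the housing: its head measures 44x34 mm and its top is at 0.148 m. The red tab is at top px 420,214. The housing yaw is about -44.4°, so the jaw axis needs to be at about 45.6°, a turn of -0.50 rad.

Emit:
step_arm:
  increments:
    - [0.085,0.022,-0.031,0.004,-0.03]
    - [0.085,0.022,-0.031,0.004,-0.03]
    - [0.085,0.022,-0.031,0.004,-0.03]
    - [0.085,0.022,-0.031,0.004,-0.03]
    - [0.085,0.022,-0.031,0.004,-0.03]
    - [0.085,0.022,-0.031,0.004,-0.03]
    - [0.085,0.022,-0.031,0.004,-0.03]
    - [0.085,0.022,-0.031,0.004,-0.03]
    - [0.085,0.022,-0.031,0.004,-0.03]
    - [0.085,0.022,-0.031,0.004,-0.03]
    - [0.085,0.022,-0.031,0.004,-0.03]
    - [0.085,0.022,-0.031,0.004,-0.03]
  force: 60

```text
clock: 1.9
position: [0.4331, 0.2282, 0.2589]
ee_rot: [0.221, 0.672, -0.22, 0.672]
ft_force: [0.7, 0.6, 0.7]
grip_width: 0.996
```

Emit:
step_arm:
  increments:
    - [0.085,0.0076,-0.032,0,-0.012]
    - [0.085,0.0076,-0.032,0,-0.012]
    - [0.085,0.0076,-0.032,0,-0.012]
    - [0.085,0.0076,-0.032,0,-0.012]
    - [0.085,0.0076,-0.032,0,-0.012]
    - [0.085,0.0076,-0.032,0,-0.012]
    - [0.085,0.0076,-0.032,0,-0.012]
    - [0.085,0.0076,-0.032,0,-0.012]
    - [0.085,0.0076,-0.032,0,-0.012]
    - [0.085,0.0076,-0.032,0,-0.012]
    - [0.085,0.0076,-0.032,0,-0.012]
    - [0.085,0.0,0,0,0]

```text
clock: 2.9
position: [0.5158, -0.129, 0.2587]
ee_rot: [0.266, 0.654, -0.267, 0.656]
ft_force: [-0.7, -0.5, 1.0]
grip_width: 0.994
```

```bash
cat >> h.py <<'E'
from scipy.spatial.transform import Rotation as Ro
def tool():
    o=monitor.get_obs(); R=Ro.from_quat(o["ee_rot"]).as_matrix()
    print("t",round(o["clock"],2),"pos",np.round(o["position"],4),"jaw deg",np.round(np.degrees(np.arctan2(R[1,1],R[0,1])),1),"down",np.round(R[:,0],3),"F",np.round(o["ft_force"],1),"grip",round(o["grip_width"],3),"j",np.round(o["joint_pos"],2))
    return o
E
python3 -c "
from h import *
tool()
p=camera('side');save(p,'s1.png',(120,380,220,540),2.4)"
```

```text
t 2.9 pos [ 0.5158 -0.129   0.2587] jaw deg 45.7 down [ 0.001 -0.003 -1.   ] F [-0.7 -0.5  1. ] grip 0.994 j [-0.48  0.1   0.7   1.67 -0.06  1.4   1.02]
```

View pics/s1.png

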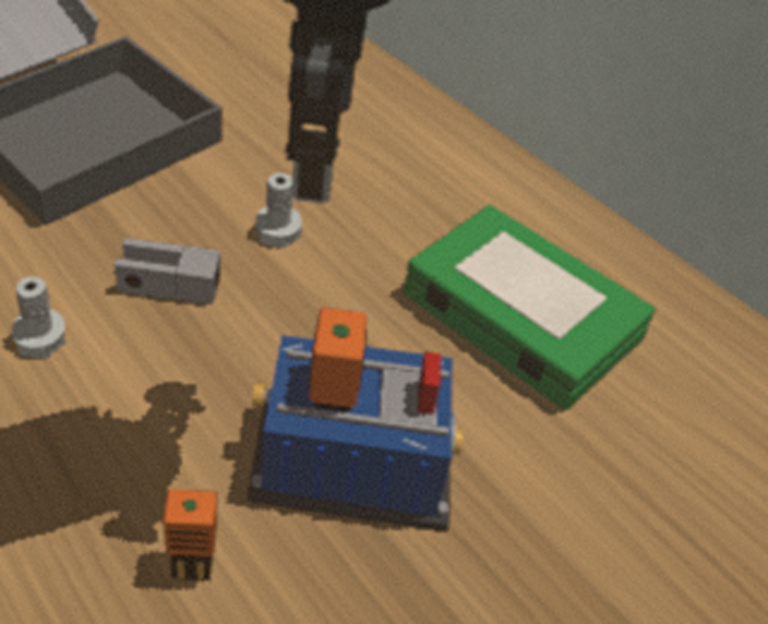

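The gripper stands above and short of the plug, clear of everything. Next I centre it and go down.

Emit:
step_arm:
  increments:
    - [0.085,0.004,-0.014,0,0]
    - [0.085,0.004,-0.014,0,0]
    - [0.085,0,0,-0.03,0]
    - [0.085,0,0,-0.03,0]
    - [0.085,0,0,-0.025,0]
    - [0.085,0,0,-0.02,0]
    - [0.085,0,0,0,0]
    - [0.085,0,0,0,0]

```text
clock: 3.62
position: [0.5237, -0.1492, 0.1532]
ee_rot: [0.263, 0.657, -0.264, 0.656]
ft_force: [-0.1, -0.0, 0.3]
grip_width: 0.997
```

```bash
python3 -c "
from h import *
tool()
p=camera('side');save(p,'s2.png',(200,350,280,460),4)"
```

```text
t 3.62 pos [ 0.5237 -0.1492  0.1532] jaw deg 46.2 down [-0.001  0.    -1.   ] F [-0.1 -0.   0.3] grip 0.997 j [-0.42  0.22  0.7   1.78 -0.15  1.19  1.14]
```

View pics/s2.png

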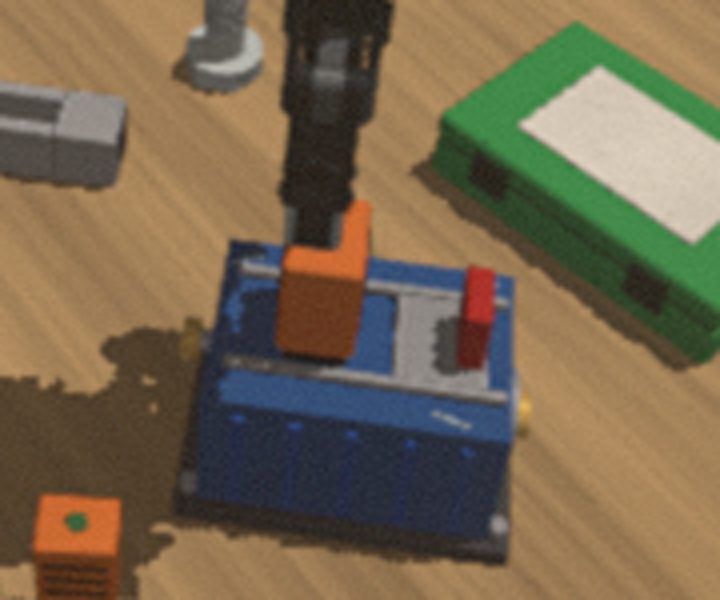

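The fingers are about 8 mm short of the plug in -housing x, which matches the reading y=-0.149. I correct that, then descend to TCP z 0.101.

Emit:
step_arm:
  increments:
    - [0.085,0,-0.008,0,0]
    - [0.085,0,0,0,0]
    - [0.085,0,0,-0.02,0]
    - [0.085,0,0,-0.02,0]
    - [0.085,0,0,-0.012,0]
    - [0.085,0,0,0,0]
    - [0.085,0,0,0,0]

```text
clock: 4.25
position: [0.524, -0.1584, 0.1017]
ee_rot: [0.264, 0.656, -0.264, 0.656]
ft_force: [0.2, -0.4, -0.1]
grip_width: 0.994
```

```bash
python3 -c "
from h import *
tool()"
```

```text
t 4.25 pos [ 0.524  -0.1584  0.1017] jaw deg 46.2 down [-0. -0. -1.] F [ 0.2 -0.4 -0.1] grip 0.994 j [-0.38  0.29  0.69  1.83 -0.21  1.09  1.19]
```

Close with force 60.

Emit:
step_arm:
  increments:
    - [0.03,0,0,0,0]
    - [0.03,0,0,0,0]
    - [0.03,0,0,0,0]
    - [0.03,0,0,0,0]
    - [0.03,0,0,0,0]
    - [0.03,0,0,0,0]
    - [0.03,0,0,0,0]
    - [0.03,0,0,0,0]
  force: 60

```text
clock: 4.92
position: [0.5248, -0.158, 0.1024]
ee_rot: [0.264, 0.655, -0.263, 0.657]
ft_force: [-0.6, 1.6, 7.1]
grip_width: 0.502
```

Emit:
step_arm:
  increments:
    - [0.03,0,0,0.003,0]
    - [0.03,0,0,0.003,0]
    - [0.03,0,0,0.003,0]
    - [0.03,0,0,0.003,0]
    - [0.03,0,0,0.004,0]
    - [0.03,0,0,0.004,0]

```text
clock: 5.42
position: [0.5241, -0.1582, 0.1211]
ee_rot: [0.264, 0.656, -0.264, 0.656]
ft_force: [4.2, -1.2, -10.4]
grip_width: 0.502
```

Grip is 43 mm and the detent is felt. I keep pulling straight up.

Emit:
step_arm:
  increments:
    - [0.03,0,0,0.006,0]
    - [0.03,0,0,0.008,0]
    - [0.03,0,0,0.008,0]
    - [0.03,0,0,0.008,0]
    - [0.03,0,0,0.012,0]
    - [0.03,0,0,0.016,0]
    - [0.03,0,0,0.02,0]
    - [0.03,0,0,0.02,0]
    - [0.03,0,0,0.02,0]
    - [0.03,0,0,0,0]

```text
clock: 6.25
position: [0.5254, -0.1588, 0.244]
ee_rot: [0.265, 0.654, -0.263, 0.658]
ft_force: [0.6, -0.9, -2.5]
grip_width: 0.503
```

```bash
python3 -c "
from h import *
tool()
p=camera('side');save(p,'s3.png',(120,350,260,460),3)"
```

```text
t 6.25 pos [ 0.5254 -0.1588  0.244 ] jaw deg 46.2 down [ 0.006 -0.    -1.   ] F [ 0.6 -0.9 -2.5] grip 0.503 j [-0.43  0.15  0.72  1.65 -0.11  1.37  1.11]
```

View pics/s3.png

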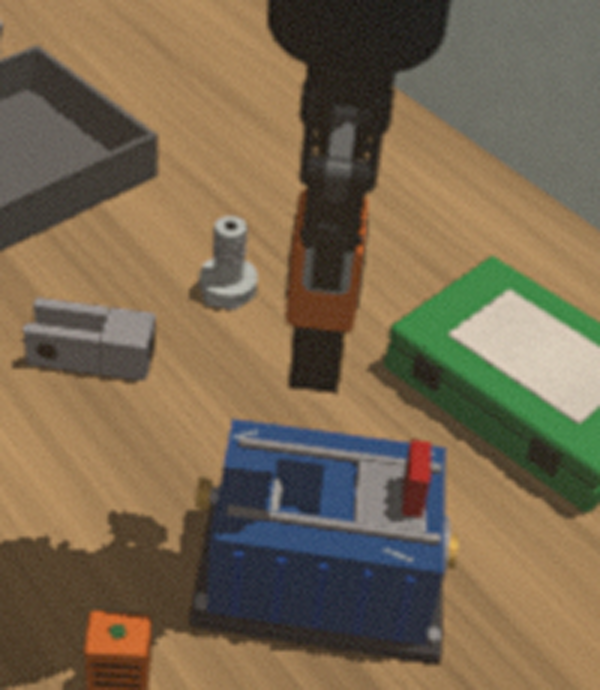

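The plug is out and hangs straight at crop px (320,330), and the socket is empty. Next I carry it to the tray at about (0.56, 0.29).

Emit:
step_arm:
  increments:
    - [0.03,0.001,0.012,0,0]
    - [0.03,0.002,0.025,0,0]
    - [0.03,0.002,0.032,0,0]
    - [0.03,0.002,0.032,0,0]
    - [0.03,0.002,0.032,0,0]
    - [0.03,0.002,0.032,0,0]
    - [0.03,0.003,0.032,0,0]
    - [0.03,0.003,0.032,0,0]
    - [0.03,0.003,0.032,0,0]
    - [0.03,0.003,0.032,0,0]
    - [0.03,0.003,0.032,0,0]
    - [0.03,0.003,0.032,0,0]

```text
clock: 7.3
position: [0.5523, 0.2003, 0.2384]
ee_rot: [0.263, 0.656, -0.264, 0.656]
ft_force: [0.9, 0.3, -2.2]
grip_width: 0.502
```

Emit:
step_arm:
  increments:
    - [0.03,0.003,0.032,0,0]
    - [0.03,0.003,0.032,0,0]
    - [0.03,0,0.02,0,0]
    - [0.03,0,0.01,0,0]
    - [0.03,0,0,0,0]
    - [0.03,0,0,-0.02,0]
    - [0.03,0,0,-0.02,0]
    - [0.03,0,0,-0.02,0]
    - [0.03,0,0,0,0]
    - [0.03,0,0,0,0]

```text
clock: 8.13
position: [0.5588, 0.2909, 0.179]
ee_rot: [0.264, 0.656, -0.265, 0.655]
ft_force: [0.4, -0.3, -2.3]
grip_width: 0.497
```

Run:
```python
from h import *
tool()
p=camera('side')
P=cloud(p)
r=regions_of(p,'plug')
for d in r:
    w=P[d["region"]]; w=w[~np.isnan(w[:,0])]; print(round(d["p"],2),np.round(d["centre"]),np.round(np.percentile(w,[2,50,98],axis=0),3).tolist())
m=(P[...,2]>.06)&(P[...,0]>.45)&(P[...,0]<.65)&(P[...,1]>.2)&(P[...,1]<.36)
w=P[m]; print("lowest above .06:",np.sort(w[:,2])[:15].round(4))
```

```text
t 8.13 pos [0.5588 0.2909 0.179 ] jaw deg 46.1 down [-0.002 -0.002 -1.   ] F [ 0.4 -0.3 -2.3] grip 0.497 j [-0.88  0.38  0.43  1.51 -0.16  1.29  0.37]
0.97 [124. 254.] [[0.535, 0.263, 0.124], [0.553, 0.276, 0.176], [0.58, 0.292, 0.225]]
0.59 [340. 299.] [[0.37, -0.195, 0.004], [0.385, -0.183, 0.066], [0.403, -0.165, 0.08]]
lowest above .06: [0.121  0.121  0.1215 0.1221 0.1227 0.1227 0.1231 0.1232 0.1232 0.1234
 0.1234 0.1235 0.1236 0.1237 0.1237]
```

Emit:
step_arm:
  increments:
    - [0.03,0,0,-0.02,0]
    - [0.03,0,0,-0.025,0]
    - [0.03,0,0,-0.025,0]
    - [0.03,0,0,-0.02,0]
    - [0.03,0,0,-0.013,0]
    - [0.03,0,0,-0.006,0]
    - [0.03,0,0,0,0]
    - [0.03,0,0,-0.002,0]
    - [0.03,0,0,-0.002,0]
    - [0.03,0,0,-0.002,0]
    - [0.03,0,0,0,0]

```text
clock: 9.15
position: [0.5592, 0.293, 0.0647]
ee_rot: [0.264, 0.656, -0.264, 0.656]
ft_force: [0.3, -0.4, -2.6]
grip_width: 0.501
```

Emit:
step_arm:
  increments:
    - [0.03,0,0,-0.001,0]
    - [0.03,0,0,-0.001,0]
    - [0.03,0,0,-0.001,0]
    - [0.03,0,0,0,0]

```text
clock: 9.48
position: [0.5594, 0.2929, 0.0624]
ee_rot: [0.264, 0.656, -0.264, 0.656]
ft_force: [-1.8, -0.8, 6.3]
grip_width: 0.507
```

The floor contact shows in the force (+9 N), so I release.

Emit:
step_arm:
  increments:
    - [0.05,0,0,0,0]
    - [0.06,0,0,0,0]
    - [0.085,0,0,0,0]
    - [0.085,0,0,0,0]
    - [0.085,0,0,0,0]
    - [0.085,0,0,0,0]
    - [0.085,0,0,0,0]
    - [0.085,0,0,0.01,0]
    - [0.085,0,0,0.02,0]
    - [0.085,0,0,0.03,0]
    - [0.085,0,0,0.035,0]
    - [0.085,0,0,0.035,0]

```text
clock: 10.48
position: [0.5587, 0.2926, 0.1934]
ee_rot: [0.264, 0.656, -0.264, 0.656]
ft_force: [0.3, -0.1, -1.1]
grip_width: 0.993
```

Emit:
step_arm:
  increments:
    - [0.085,0,0,0.03,0]
    - [0.085,0,0,0.03,0]
    - [0.085,0,-0.015,0,0]
    - [0.085,0,-0.03,0,0]
    - [0.085,0,-0.035,0,0]
    - [0.085,0,-0.035,0,0]
    - [0.085,0,-0.035,0,0]
    - [0.085,0,-0.035,0,0]
    - [0.085,0,-0.035,0,0]
    - [0.085,0,-0.02,0,0]
    - [0.085,0,0,0,0]

```text
clock: 11.4
position: [0.559, 0.0465, 0.2525]
ee_rot: [0.266, 0.654, -0.266, 0.656]
ft_force: [0.6, -0.2, -0.3]
grip_width: 0.996
```

Run:
```python
from h import *
tool()
p=camera('side'); P=cloud(p); save(p,'s4.png')
for q in ('plug','shutter_tab'):
  for d in regions_of(p,q):
    w=P[d["region"]]; w=w[~np.isnan(w[:,0])]; print(q,round(d["p"],2),np.round(d["centre"]),np.round(np.percentile(w,[2,50,98],axis=0),3).tolist())
for n in ('side','top'):
    p=camera(n);P=cloud(p)
    m=(P[...,2]>.1195)&(P[...,2]<.13)&(P[...,0]>.5)&(P[...,0]<.62)&(P[...,1]>-.25)&(P[...,1]<-.1)
    print(n,m.sum(),cv2.minAreaRect((P[m][:,:2]*1000).astype(np.float32)) if m.sum()>5 else '')
```

```text
t 11.4 pos [0.559  0.0465 0.2525] jaw deg 45.7 down [ 0.001 -0.001 -1.   ] F [ 0.6 -0.2 -0.3] grip 0.996 j [-0.66  0.18  0.57  1.6  -0.09  1.39  0.72]
plug 0.68 [340. 301.] [[0.37, -0.195, -0.001], [0.386, -0.182, 0.063], [0.427, -0.128, 0.08]]
plug 0.68 [232. 290.] [[0.479, 0.029, 0.004], [0.518, 0.063, 0.029], [0.554, 0.105, 0.038]]
plug 0.6 [159. 254.] [[0.535, 0.266, 0.005], [0.553, 0.281, 0.074], [0.584, 0.335, 0.109]]
shutter_tab 0.86 [284. 393.] [[0.539, -0.218, 0.087], [0.562, -0.199, 0.09], [0.583, -0.171, 0.124]]
side 109 ((571.1871337890625, -203.54782104492188), (29.470050811767578, 11.684043884277344), 47.064388275146484)
top 80 ((570.7155151367188, -200.87652587890625), (29.483491897583008, 11.913796424865723), 47.80592727661133)
```

View pics/s4.png

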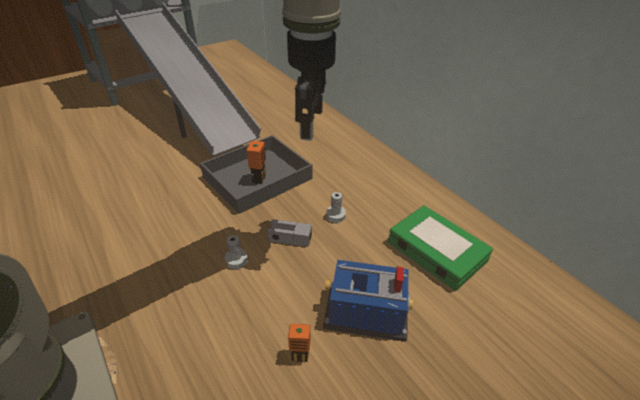

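The plug stands in the tray at px (256,160), and the bystanders and shutter look unchanged. Next I go over the tab at (0.571, -0.2025).

Emit:
step_arm:
  increments:
    - [0.085,0.0,-0.02,0,0]
    - [0.085,0.002,-0.033,0,0]
    - [0.085,0.002,-0.033,0,0]
    - [0.085,0.002,-0.033,0,0]
    - [0.085,0.002,-0.033,0,0]
    - [0.085,0.002,-0.033,0,0]
    - [0.085,0.002,-0.033,0,0]
    - [0.085,0,-0.02,0,0]
    - [0.085,0,-0.011,0,0]
    - [0.085,0,0,0,0]
    - [0.085,0,0,0,0]

```text
clock: 12.57
position: [0.5714, -0.1946, 0.2511]
ee_rot: [0.264, 0.656, -0.263, 0.656]
ft_force: [-0.0, 0.8, 0.1]
grip_width: 0.996
```

Emit:
step_arm:
  increments:
    - [0.07,0,0,-0.02,0]
    - [0.07,0,0,-0.03,0]
    - [0.07,0,0,-0.03,0]
    - [0.07,0,0,-0.02,0]
    - [0.07,0,0,-0.01,0]
    - [0.07,0,0,0,0]
    - [0.07,0,0,0,0]

```text
clock: 13.15
position: [0.5716, -0.1948, 0.142]
ee_rot: [0.263, 0.656, -0.263, 0.656]
ft_force: [1.2, 0.5, 0.8]
grip_width: 0.814
```

Emit:
step_arm:
  increments:
    - [0.07,0,-0.0075,0,0]
    - [0.07,0,0,0,0]
    - [0.07,0,0,-0.015,0]
    - [0.07,0,0,-0.015,0]
    - [0.07,0,0,-0.013,0]
    - [0.07,0,0,0,0]
    - [0.07,0,0,0,0]

```text
clock: 13.73
position: [0.5708, -0.2038, 0.0984]
ee_rot: [0.264, 0.656, -0.264, 0.656]
ft_force: [0.4, 0.1, 0.2]
grip_width: 0.82
```

Emit:
step_arm:
  increments:
    - [0.015,0,0,0,0]
    - [0.015,0,0,0,0]
    - [0.015,0,0,0,0]
    - [0.015,0,0,0,0]
    - [0.015,0,0,0,0]
    - [0.015,0,0,0,0]
    - [0.015,0,0,0,0]
    - [0.015,0,0,0,0]
  force: 30

```text
clock: 14.4
position: [0.573, -0.2024, 0.0998]
ee_rot: [0.264, 0.655, -0.263, 0.657]
ft_force: [3.2, 3.6, 4.6]
grip_width: 0.325
```

The tab is held. I slide it 54 mm towards housing -x.

Emit:
step_arm:
  increments:
    - [0.015,-0.0043,0.0042,0,0]
    - [0.015,-0.0043,0.0042,0,0]
    - [0.015,-0.0043,0.0042,0,0]
    - [0.015,-0.0043,0.0042,0,0]
    - [0.015,-0.0043,0.0042,0,0]
    - [0.015,-0.0043,0.0042,0,0]
    - [0.015,-0.0043,0.0042,0,0]
    - [0.015,-0.0043,0.0042,0,0]
    - [0.015,-0.003,0.003,0,0]
    - [0.015,0,0,0,0]

```text
clock: 15.23
position: [0.535, -0.1659, 0.0997]
ee_rot: [0.264, 0.655, -0.263, 0.657]
ft_force: [2.6, 4.2, 6.3]
grip_width: 0.323
```

Emit:
step_arm:
  increments:
    - [0.015,-0.0015,0.0015,0,0]
    - [0.015,-0.0007,0.0007,0,0]
    - [0.015,0,0,0,0]

```text
clock: 15.48
position: [0.534, -0.1649, 0.0999]
ee_rot: [0.264, 0.654, -0.263, 0.658]
ft_force: [9.1, -0.0, 1.8]
grip_width: 0.324
```

The travel is 54 mm and the force is rising, so the end stop is reached. I let go and check.

Emit:
step_arm:
  increments:
    - [0.05,0,0,0,0]
    - [0.07,0,0,0,0]
    - [0.07,0,0,0,0]
    - [0.07,0,0,0,0]
    - [0.07,0,0,0,0]
    - [0.07,0,0,0,0]
    - [0.07,0,0,0.02,0]
    - [0.07,0,0,0.03,0]
    - [0.07,0,0,0.035,0]
    - [0.07,0,0,0.035,0]
    - [0.07,0,0,0.03,0]
    - [0.07,0,0,0,0]

```text
clock: 16.48
position: [0.5336, -0.1658, 0.2543]
ee_rot: [0.265, 0.653, -0.263, 0.659]
ft_force: [-0.4, -0.6, 0.1]
grip_width: 0.821
```

Emit:
step_arm:
  increments:
    - [0.07,-0.01,0.03,0,0]
    - [0.07,-0.01,0.03,0,0]
    - [0.07,-0.01,0.03,0,0]
    - [0.07,-0.01,0.03,0,0]
    - [0.07,-0.01,0.03,0,0]
    - [0.07,0,0.02,0,0]
    - [0.07,0,0,0,0]
    - [0.07,0,0,0,0]

```text
clock: 17.15
position: [0.4812, 0.006, 0.2481]
ee_rot: [0.263, 0.656, -0.263, 0.656]
ft_force: [-1.5, -0.3, 0.3]
grip_width: 0.818
```

Run:
```python
from h import *
tool(); ps={}
for n in ('side','top'):
    p=ps[n]=camera(n);P=cloud(p)
    m=(P[...,2]>.1195)&(P[...,2]<.13)&(P[...,0]>.48)&(P[...,0]<.62)&(P[...,1]>-.25)&(P[...,1]<-.1)
    c=cv2.minAreaRect((P[m][:,:2]*1000).astype(np.float32)) if m.sum()>5 else None
    if c: print(n,c,"joint mm ~",52-(np.array(c[0])-[538.5,-170.4])@[.713,-.701])
    m=(P[...,2]>.1)&(P[...,2]<.113)&(P[...,0]>.5)&(P[...,0]<.62)&(P[...,1]>.2)&(P[...,1]<.38)
    print("plug top",m.sum(),cv2.minAreaRect((P[m][:,:2]*1000).astype(np.float32)) if m.sum()>5 else '')
    for q in ('banjo_bolt_a','rod_clevis','seal_kit'):
      for d in regions_of(p,q):
        w=P[d["region"]]; w=w[~np.isnan(w[:,0])]
        if len(w): print(q,round(d["p"],2),np.round(d["centre"]),np.round(np.median(w,0),3))
save(ps['side'],'s5.png',(100,360,180,500),2.4)
```

```text
t 17.15 pos [0.4812 0.006  0.2481] jaw deg 46.3 down [-0.  0. -1.] F [-1.5 -0.3  0.3] grip 0.818 j [-0.65 -0.03  0.54  1.79  0.02  1.38  0.69]
side ((532.6588745117188, -166.37921142578125), (31.159809112548828, 11.839838027954102), 43.761531829833984) joint mm ~ 58.98329526367188
plug top 179 ((559.78564453125, 291.4059753417969), (48.00691223144531, 33.093345642089844), 45.875282287597656)
banjo_bolt_a 0.75 [252. 236.] [0.389 0.068 0.021]
banjo_bolt_a 0.72 [212. 334.] [0.638 0.065 0.022]
rod_clevis 0.58 [235. 292.] [0.517 0.064 0.028]
seal_kit 0.7 [246. 440.] [ 0.742 -0.152  0.044]
top ((532.5189819335938, -163.48492431640625), (28.272207260131836, 11.786705017089844), 47.07765579223633) joint mm ~ 61.11193393554688
plug top 335 ((558.393310546875, 294.51898193359375), (44.23946762084961, 33.33829116821289), 45.246883392333984)
banjo_bolt_a 0.64 [188. 297.] [0.64  0.074 0.019]
rod_clevis 0.49 [229. 301.] [0.544 0.059 0.036]
seal_kit 0.85 [140. 382.] [ 0.755 -0.133  0.044]
```

View pics/s5.png

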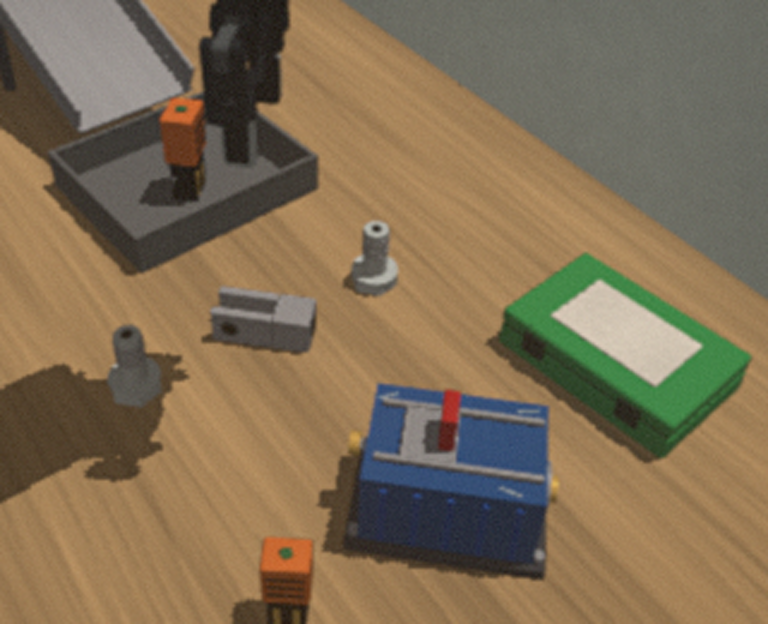

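The shutter is shut over the socket (crop px 435,430). The plug stands in the tray (px 183,150), the bystanders haven't moved and the gripper is clear, so I hand in.

```bash
python3 -c "
from h import *
print(ticket.hand_in()); tool()"
```

```text
the job is handed in; nothing more can be done
None
the job is handed in; nothing more can be done
```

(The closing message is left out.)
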